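Unlock the balcony tool chest and hold its lid half open

TASK

The stay of the tool chest's lid is broken, so the lid falls shut by itself: unlock the chest by pressing the three keys of its keypad fully down, one at a time and in this order - square, small round, large round - letting each spring back, then raise the lid and hold it still at 45 degrees so that I can screw in the new stay, never opening it past 60 degrees because the hinge screws are loose. Finish while still holding the lid there; do not let go. Leave the other things on the shelf where they are.

Things in the scene. Friction and masses are not known exactly. Their poses are not given: they have to be found in the camera images.
- chest: grey plastic tool chest, open-topped box 180 (x) x 240 (y) x 100 mm high, fixed to the shelf, walls 6 mm; closed by the lid. Origin: centre of its underside, on the shelf. Its front (the side of the lid's tab) faces its own -x; z up. It stands left or right of the keypad
- lid (a joint): opening angle of the chest's lid, rad: 0 = shut (as at the start), grows as the front edge rises, 0.785 = 45 degrees, stop at 1.7. The lid is a grey slab 184 x 244 x 10 mm, about 0.4 to 0.65 kg, hinged along the far (+x) top edge of the chest; free hinge without a spring, so it falls shut from any angle below 90 degrees
- lid_hinge (a point): point on the hinge line, middle of its length, 100 mm above the shelf and 90 mm behind (+x of) the chest's origin; its axes turn with the lid: y along the hinge line (the chest's y), -x towards the tab, z out of the lid's upper face
- lid_tab (a point): grip point on the black pull tab that juts out level from the middle of the lid's front edge over the free space before the chest: the tab is 24 mm wide (along y), 14 mm thick (its own z) and sticks out 49 mm in front of the lid's edge; this point is at mid width and mid thickness, 30 mm beyond the lid's edge and 19 mm short of the tab's tip. In the axes of lid_hinge it is at (-213, 0, 5) mm; 105 mm above the shelf when shut. Axes as those of lid_hinge
- keypad: metal-cased keypad, block 200 (x) x 100 (y) x 45 mm, fixed to the shelf, with a column of three white keys 58 mm apart along its x, in an order that differs from time to time. Origin: centre of its underside; z up
- screwdriver: black-handled screwdriver, 170 mm long, lying before the keypad; bystander. Origin under its middle
- brush: red brush, 170 mm long, lying behind the keypad; bystander. Origin under its middle
- jar: glass jar, 60 mm across, 75 mm high, standing behind the chest; bystander. Origin: centre of its underside
- stay: the new lid stay, flat steel strip about 155 mm long, 6 mm thick, lying on the shelf to the left; bystander. Origin: under its middle
- hoop: stainless steel peg hoop, ring about 265 mm across with its six pegs, lying flat to the right; bystander. Origin: its centre on the shelf
- key_square (a joint): travel of the square key, 28 x 28 mm, m: 0 = up, 0.006 = fully down; spring, 2 N to start and 5 N at the bottom, comes back by itself
- key_square_top (a point): centre of the top face of the square key, 28 x 28 mm; 68 mm above the shelf when up, 20 mm above its square 46 mm mounting plate; z up, x along the keypad's x
- key_small (a joint): travel of the small round key, 18 mm across, m: 0 = up, 0.006 = fully down; spring, 2 N to start and 5 N at the bottom, comes back by itself
- key_small_top (a point): centre of the top face of the small round key, 18 mm across; 68 mm above the shelf when up, 20 mm above its square 46 mm mounting plate; z up, x along the keypad's x
- key_large (a joint): travel of the large round key, 38 mm across, m: 0 = up, 0.006 = fully down; spring, 2 N to start and 5 N at the bottom, comes back by itself
- key_large_top (a point): centre of the top face of the large round key, 38 mm across; 68 mm above the shelf when up, 20 mm above its square 46 mm mounting plate; z up, x along the keypad's x

How it is judged:
By the outcome, as a careful person would: the job done as asked, in the order asked, and still so for the second after the job is handed in, while the arm keeps its last pose, push and grip.
It also fails if it takes over 72 s, if anything falls off the work surface, if the arm or the gripper's body presses on something with over 40 N, if the wrist force passes 120 N, or if a joint passes its speed limit or range.

ROBOT

A 7-joint arm with a two-finger parallel gripper is mounted at the origin on the work surface. World frame = base frame: x ahead of the robot, y to its left, z up, the work surface at z = 0. Lengths are in m, angles in degrees, forces in N, time in s.
With the tool pointing down it reaches from about 0.4 to 0.925 m from the base axis. Payload 5.6 kg.
Tool frame: the origin (TCP) lies between the finger pads; the fingertips stand ahead of it and the grasp point (between the pads) lies 5 mm behind it (nose_length is the z of the fingertips in the tool frame, in m); z points along the fingers, y is the direction in which the jaws open and shut (so a half turn about z gives the same grasp; the last joint's range is limited). The gripper opens to 85 mm and grips with 20 to 120 N. Pads are 22 mm wide; open, the fingers measure 114 mm over their backs; the gripper's body (76 mm by 85 mm) begins 54 mm behind the grasp point. The pads swing forward as they close: fully open they stand 13 mm farther back than shut.
Start: joints at [72.995, 26.786, -0.665, 91.828, 0.344, 61.387, -3.226], TCP at [0.163, -0.629, 0.245] pointing down, gripper open.
Joint ranges: [-144.91, 144.91], [-17.63, 115.5], [-89.93, 88.59], [15.96, 139.68], [-74.01, 254.01], [8.47, 105.57], [-167.45, 167.45]. Speed limits (degrees/s): [147.25, 147.25, 180, 180, 180, 180, 180].

INTERFACE

Orientations are given as a 3x3 rotation matrix whose columns are the frame's x, y, z axes.
In Python, from station import sense, get_image, hand_in, nose_length gives the robot as it stands.
- The arm moves only by the tool play_rows, never from a script. Its argument "plan" is a list of rows, each a list of 5 numbers: the finger opening in m, from 0 to 0.0854, then the shift along the world's x, y, z in m, then the turn about the world's z in rad. In form: [[claw, dx, dy, dz, spin], ...]. A call has 1 to 12 rows; each row shifts and turns the commanded pose from where the row before left it; what a row does not reach is not made up. A row lasts 1/8 s, in which the tool goes at most 62.5 mm and 10.7 degrees, less where a joint would pass 70% of its speed; a pose out of reach is approached as far as the arm can. A call with a gripper value outside its range is refused whole. The fingers move at their own pace and stop on an object; the grip force is fixed at half the most. Time passes only in rows, so rows that do not move let the fingers close. It gives the time, the measured TCP pose, the force and the opening at its end, in the units of the state.
- sense(): the state, without advancing time (a new reading comes with each control period).
- get_image(name): name is "side" or "top"; returns a dict with "frame" (420x560x3 uint8, blue, green, red), "fovy" (degrees; the focal length in pixels is half the picture's height over the tangent of half this angle, whatever the lens; pixels are square), "cx", "cy" (the principal point, pixels), "k1" (the pictures are not rectified: a ray, as slopes to the right and down, at radius r is drawn at 1 + k1 r^2 times it, then the intrinsics apply), "world_from_camera" (4x4, takes a point from camera to world coordinates). Camera axes: x right, y down, z forward; pixel columns grow to the right and rows downward; lengths in m; the calibration is good to about 2 mm. A picture is of the moment at which its call begins. There is no depth.
- hand_in(): hands the job in, once; it reports no verdict.
The state is a dict: "time": time; "joints": joint angles; "dq": joint speeds; "joint_efforts": joint torques, N m; "eef_pos": TCP position; "ee_rot": TCP orientation; "ft_force": force on the tool from outside, world axes, zero at the start; "torque": the same for the moment, N m; "width": opening from 0.0 (shut) to 1.0 (fully open).
Only numpy, scipy, OpenCV 4.12 (cv2) and the standard library are available. Lean on these libraries where they do the work, as an engineer would, in place of code of your own. Each camera call takes 0.05 s, during which the arm holds its last target.

## Working session

There is one attempt and no reset: what is moved stays moved. The work goes in short steps, Python scripts to look and compute and a tool call to move; the robot and the scene stay as the last step left them, time stands still between calls to the robot, and variables do not carry over. Pictures are saved under pics/ and viewed, and the job is handed in when it is done.

Besides the shell and the picture viewer there is one more tool, called after ">>>" by a JSON object that holds its "fn" and its "kwargs", one argument or row to a line. play_rows: Moves the arm, as the interface text tells. Its arguments: {"type":"object","properties":{"plan":{"type":"array","items":{"type":"array","items":{"type":"number"}}}},"required":["plan"]}

```bash
ls; mkdir -p pics
python3 - <<'E'
from station import *
import cv2
s=sense()
for k in s: print(k,s[k])
print(nose_length if not callable(nose_length) else nose_length())
for n in("side","top"):
    d=get_image(n); cv2.imwrite(f"pics/{n}0.png",d["frame"])
    print(n,{k:d[k] for k in d if k!="frame"})
E
```

```text
pics
time 0.0
joints [72.99423663 26.83475308 -0.66492537 91.88230617  0.34046169 61.38610042
 -3.22576539]
dq [-0.07583657 -0.03264     0.07074401  0.11900245 -0.10890669 -0.00740844
  0.06277832]
joint_efforts [ 5.04814579e-04 -5.32389522e+01  2.16402422e-02 -2.51301527e+01
  1.14963486e-02  7.81658484e-03 -1.61935139e-05]
eef_pos [ 0.16302349 -0.62866409  0.2443424 ]
ee_rot [[ 9.67986154e-01  2.51003073e-01 -5.12727877e-04]
 [ 2.51003586e-01 -9.67984682e-01  1.68997655e-03]
 [-7.21234243e-05 -1.76457044e-03 -9.99998441e-01]]
ft_force [-0.93959381 -0.1050369  -0.14242428]
torque [-0.04425261 -0.04921649  0.03780956]
width 0.998996667974086
0.014
side {'fovy': 52.28645598292653, 'cx': 281.06122092522025, 'cy': 199.30045585583764, 'k1': -0.005886828260699169, 'world_from_camera': array([[ 0.79546574, -0.38143017,  0.47089837, -0.01077122],
       [-0.60598756, -0.50535875,  0.61432208, -0.84128661],
       [ 0.00365164, -0.77403072, -0.63313751,  0.88286626],
       [ 0.        ,  0.        ,  0.        ,  1.        ]])}
top {'fovy': 50.35893996467878, 'cx': 284.13484408050635, 'cy': 212.95333863623236, 'k1': -0.04039564903149833, 'world_from_camera': array([[ 0.02744793, -0.98605468,  0.16414253,  0.34907084],
       [-0.99941105, -0.03045269, -0.01581707, -0.0350486 ],
       [ 0.02059507, -0.16361172, -0.98630981,  1.36264244],
       [ 0.        ,  0.        ,  0.        ,  1.        ]])}
```

View pics/top0.png

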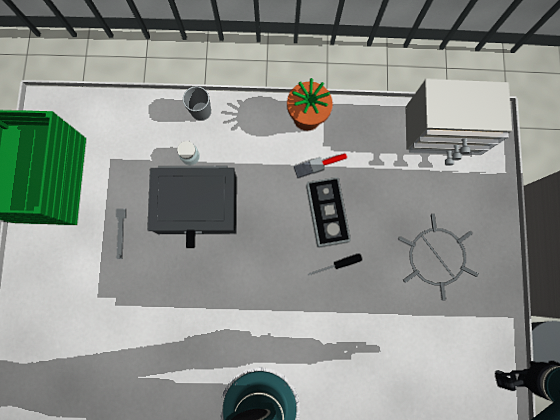

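View pics/side0.png

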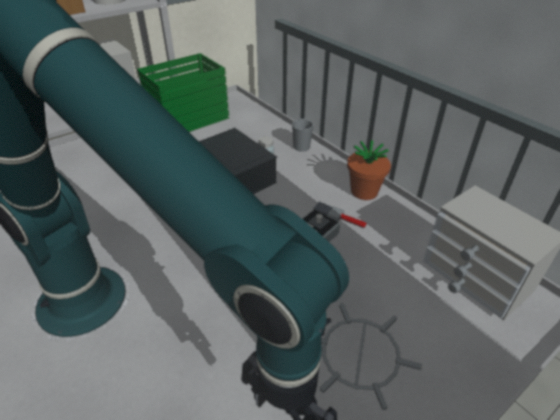

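The top view shows the chest at about (192,200) with its tab at (190,240), and the keypad column at about (329,212). I'll zoom in on both.

```bash
cat > h.py <<'E'
import numpy as np, cv2
from station import *
def cam(d):
    f=d["frame"].shape[0]/2/np.tan(np.radians(d["fovy"]/2))
    K=np.array([[f,0,d["cx"]],[0,f,d["cy"]],[0,0,1.]])
    return K,np.array([d["k1"],0,0,0,0.]),np.array(d["world_from_camera"])
def pix2w(d,uv,z):
    K,D,T=cam(d)
    p=cv2.undistortPoints(np.array(uv,float).reshape(-1,1,2),K,D).reshape(-1,2)
    r=np.c_[p,np.ones(len(p))]@T[:3,:3].T
    return T[:3,3]+r*((z-T[2,3])/r[:,2])[:,None]
def w2pix(d,P):
    K,D,T=cam(d); I=np.linalg.inv(T)
    return cv2.projectPoints(np.array(P,float).reshape(-1,1,3),cv2.Rodrigues(I[:3,:3])[0],I[:3,3],K,D)[0].reshape(-1,2)
def zoom(im,x0,y0,x1,y1,k,name):
    c=cv2.resize(im[y0:y1,x0:x1],None,fx=k,fy=k,interpolation=cv2.INTER_CUBIC); cv2.imwrite(name,c)
E
python3 - <<'E'
from h import *
d=get_image("top"); im=d["frame"]
a=im[165:255,295:365]; b=im[160:255,140:245]
a=cv2.resize(a,(420,540),interpolation=cv2.INTER_CUBIC)
cv2.imwrite("pics/kp.png",cv2.convertScaleAbs(a,alpha=1.3))
cv2.imwrite("pics/ch.png",cv2.resize(b,None,fx=6,fy=6,interpolation=cv2.INTER_CUBIC))
E
```

```text
(no output)
```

View pics/kp.png

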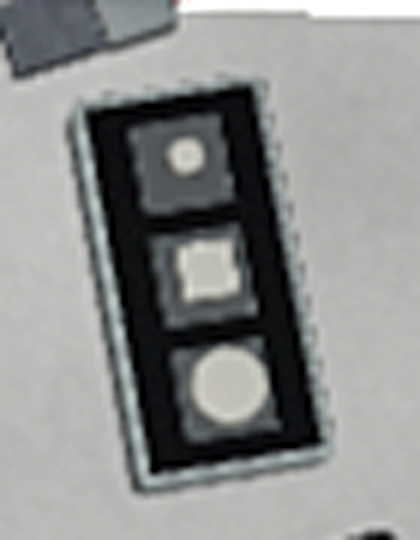

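View pics/ch.png

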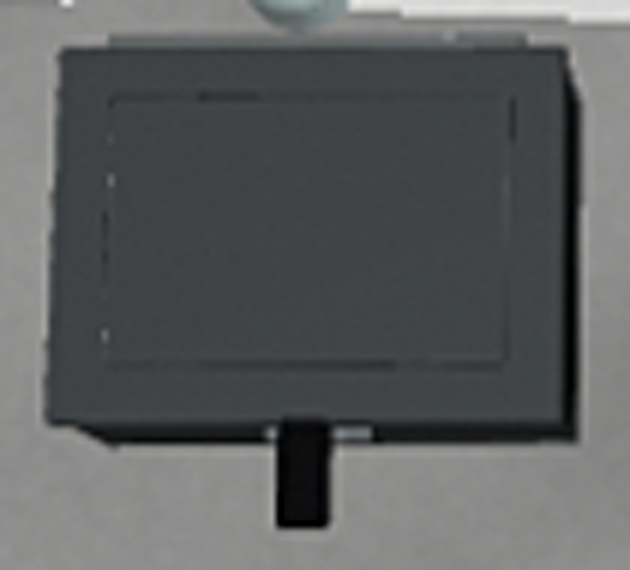

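Run:
```python
from h import *
d=get_image("top"); im=d["frame"]
m=lambda p,x0,y0:[(x0+(u-2.5)/6,y0+(v-2.5)/6) for u,v in p]
# key blobs
g=im[165:255,295:365].min(2)
n,l,st,c=cv2.connectedComponentsWithStats((g>170).astype(np.uint8))
for i in range(1,n):
    if 10<st[i][4]<300: print(st[i],c[i]+[295,165])
K=pix2w(d,m([(185,155),(209,271),(230,384)],295,165),.068); print("small,sq,large\n",K)
print(np.linalg.norm(np.diff(K,axis=0),axis=1), np.degrees(np.arctan2(*(K[0]-K[2])[[1,0]])))
C=pix2w(d,m([(60,47),(568,47),(565,424),(46,424)],140,160),.110);print("lid",C,np.linalg.norm(C-np.roll(C,-1,0),axis=1))
T=pix2w(d,m([(276,525),(330,525),(303,424)],140,160),.112);print("tab",T)
```

```text
[30  0 40  3 98] [346.52040816 165.7755102 ]
small,sq,large
 [[ 0.63614617 -0.17654189  0.068     ]
 [ 0.5782239  -0.18907275  0.068     ]
 [ 0.5225384  -0.19996751  0.068     ]]
[0.05926223 0.05674127] 11.650948564415089
lid [[0.67870118 0.33670151 0.11      ]
 [0.68634478 0.0925526  0.11      ]
 [0.50372375 0.08555829 0.11      ]
 [0.49623677 0.32915201 0.11      ]] [0.24426853 0.18275492 0.24370874 0.18262053]
tab [[0.45198111 0.21777025 0.112     ]
 [0.45275047 0.19262632 0.112     ]
 [0.49972402 0.20808284 0.112     ]]
```

Everything checks out. Key spacing measures 59 and 57 mm against 58 given. The lid measures 244 x 183 mm, and the tab sits where the lid says it should. The keys from far to near are small, square, large. I'll shut the fingers and go above the square key.

>>> {"fn": "play_rows", "kwargs": {
  "plan": [
    [0, 0.02, 0.02, 0, 0],
    [0, 0.035, 0.037, 0, 0],
    [0, 0.04, 0.0425, -0.01, 0],
    [0, 0.04, 0.0425, -0.01, 0],
    [0, 0.04, 0.0425, -0.01, 0],
    [0, 0.04, 0.0425, -0.01, 0],
    [0, 0.04, 0.0425, -0.01, 0],
    [0, 0.04, 0.0425, -0.01, 0],
    [0, 0.04, 0.0425, -0.01, 0],
    [0, 0.04, 0.0425, -0.01, 0],
    [0, 0.03, 0.033, -0.01, 0],
    [0, 0.01, 0.0095, -0.01, 0]
  ]
}}

```text
time: 1.7
eef_pos: [0.58, -0.186, 0.1448]
ee_rot: [[0.967, 0.256, 0.001], [0.256, -0.967, 0.001], [0.001, -0.001, -1.0]]
ft_force: [-0.5, -0.1, 0.8]
width: -0.003
```

>>> {"fn": "play_rows", "kwargs": {
  "plan": [
    [0, 0, 0, -0.01, 0],
    [0, 0, 0, -0.01, 0],
    [0, 0, 0, 0, 0],
    [0, 0, 0, 0, 0]
  ]
}}

```text
time: 2.2
eef_pos: [0.5778, -0.1908, 0.1256]
ee_rot: [[0.968, 0.249, 0.0], [0.249, -0.968, -0.0], [0.0, 0.001, -1.0]]
ft_force: [-0.7, -0.4, -0.5]
width: 0.003
```

Run:
```python
from h import *
for i in range(2):
  s=sense();print(s["eef_pos"],s["width"],s["time"])
d=get_image("top"); zoom(d["frame"],280,140,400,260,5,"pics/t1.png")
e=get_image("side"); zoom(e["frame"],240,140,400,280,4,"pics/s1.png")
tip=s["eef_pos"]-[0,0,.014]
print("tip px",w2pix(d,tip),w2pix(e,tip)); print("keys side px",w2pix(e,[[.636,-.1765,.068],[.578,-.189,.068],[.5225,-.2,.068]]))
```

```text
[ 0.57784551 -0.19082914  0.1256068 ] 0.003316205251641367 2.2
[ 0.57784551 -0.19082914  0.1256068 ] 0.003316205251641367 2.2
tip px [[331.87062595 207.29095141]] [[307.22106748 215.36526443]]
keys side px [[318.88888314 216.03825736]
 [306.17930477 226.72038473]
 [293.07854964 237.3463575 ]]
```

View pics/t1.png

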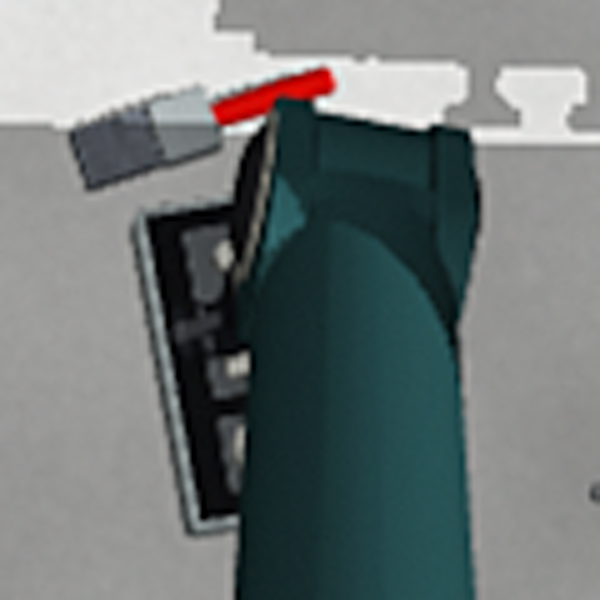

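View pics/s1.png

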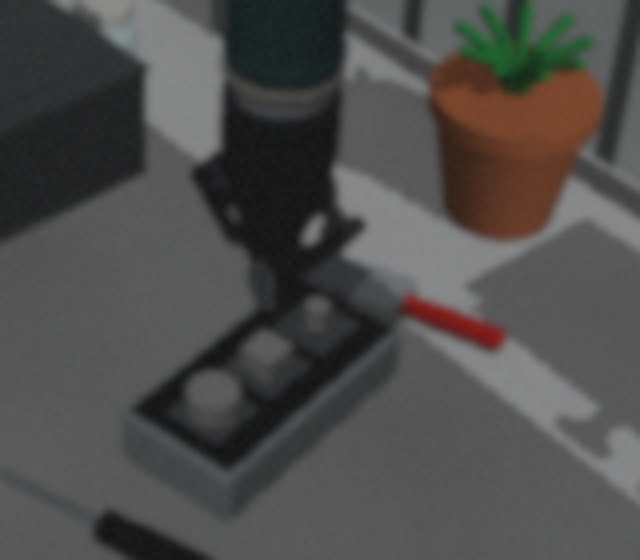

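In the side view the square key is at (306.8,227.5), against a predicted (306.2,226.7). The fingertip is at (307.5,216), against a predicted (307.2,215.4). The two agree, so I'll press.

>>> {"fn": "play_rows", "kwargs": {
  "plan": [
    [0, 0, 0.001, -0.01, 0],
    [0, 0, 0, -0.01, 0],
    [0, 0, 0, -0.01, 0],
    [0, 0, 0, -0.008, 0],
    [0, 0, 0, -0.003, 0],
    [0, 0, 0, -0.003, 0],
    [0, 0, 0, -0.003, 0],
    [0, 0, 0, 0, 0],
    [0, 0, 0, 0, 0]
  ]
}}

```text
time: 3.42
eef_pos: [0.5782, -0.1887, 0.0786]
ee_rot: [[0.968, 0.251, 0.0], [0.251, -0.968, -0.0], [0.0, 0.0, -1.0]]
ft_force: [-1.9, 1.3, 3.6]
width: 0.001
```

>>> {"fn": "play_rows", "kwargs": {
  "plan": [
    [0, 0, 0, -0.0015, 0],
    [0, 0, 0, -0.0015, 0],
    [0, 0, 0, 0, 0],
    [0, 0, 0, 0, 0]
  ]
}}

```text
time: 3.92
eef_pos: [0.5783, -0.1887, 0.0761]
ee_rot: [[0.968, 0.251, 0.0], [0.251, -0.968, -0.0], [0.0, 0.0, -1.0]]
ft_force: [-3.5, 1.2, 9.2]
width: 0.002
```

>>> {"fn": "play_rows", "kwargs": {
  "plan": [
    [0, 0, 0, -0.001, 0],
    [0, 0, 0, 0, 0],
    [0, 0, 0, 0, 0]
  ]
}}

```text
time: 4.3
eef_pos: [0.5783, -0.1887, 0.076]
ee_rot: [[0.968, 0.251, 0.0], [0.251, -0.968, -0.0], [0.0, 0.0, -1.0]]
ft_force: [-5.3, 2.1, 16.5]
width: 0.003
```

The square key has bottomed: z stays at 0.0760 while the force rises to 16 N. I'll release it and move to the small key.

>>> {"fn": "play_rows", "kwargs": {
  "plan": [
    [0, 0, 0, 0.01, 0],
    [0, 0, 0, 0.015, 0],
    [0, 0, 0, 0.01, 0],
    [0, 0.019, 0.004, 0, 0],
    [0, 0.02, 0.004, 0, 0],
    [0, 0.0185, 0.004, 0, 0],
    [0, 0, 0, 0, 0],
    [0, 0, 0, -0.015, 0],
    [0, 0, 0, -0.0085, 0],
    [0, 0, 0, 0, 0],
    [0, 0, 0, 0, 0]
  ]
}}

```text
time: 5.68
eef_pos: [0.6356, -0.1768, 0.0858]
ee_rot: [[0.968, 0.251, -0.0], [0.251, -0.968, -0.0], [-0.0, 0.0, -1.0]]
ft_force: [0.5, -0.3, 0.6]
width: -0.001
```

>>> {"fn": "play_rows", "kwargs": {
  "plan": [
    [0, 0, 0, -0.003, 0],
    [0, 0, 0, -0.003, 0],
    [0, 0, 0, -0.003, 0],
    [0, 0, 0, -0.0015, 0],
    [0, 0, 0, 0, 0],
    [0, 0, 0, 0, 0]
  ]
}}

```text
time: 6.42
eef_pos: [0.636, -0.1769, 0.0761]
ee_rot: [[0.968, 0.251, 0.001], [0.251, -0.968, -0.0], [0.001, 0.001, -1.0]]
ft_force: [-1.4, 0.0, 6.0]
width: 0.003
```

>>> {"fn": "play_rows", "kwargs": {
  "plan": [
    [0, 0, 0, -0.001, 0],
    [0, 0, 0, 0, 0],
    [0, 0, 0, 0, 0]
  ]
}}

```text
time: 6.8
eef_pos: [0.6361, -0.1768, 0.0761]
ee_rot: [[0.968, 0.251, 0.001], [0.251, -0.968, -0.001], [0.001, 0.001, -1.0]]
ft_force: [-3.7, 0.3, 11.5]
width: 0.001
```

The small key has bottomed too (z unchanged, 11.5 N). Next is the large key.

>>> {"fn": "play_rows", "kwargs": {
  "plan": [
    [0, 0, 0, 0.01, 0],
    [0, 0, 0, 0.015, 0],
    [0, 0, 0, 0.01, 0],
    [0, -0.028, -0.006, 0, 0],
    [0, -0.029, -0.006, 0, 0],
    [0, -0.029, -0.006, 0, 0],
    [0, -0.028, -0.0054, 0, 0],
    [0, 0, 0, 0, 0],
    [0, 0, 0, -0.015, 0],
    [0, 0, 0, -0.009, 0],
    [0, 0, 0, 0, 0],
    [0, 0, 0, 0, 0]
  ]
}}

```text
time: 8.3
eef_pos: [0.522, -0.1999, 0.085]
ee_rot: [[0.968, 0.251, -0.0], [0.251, -0.968, 0.0], [-0.0, -0.0, -1.0]]
ft_force: [0.1, 1.3, 1.1]
width: 0.003
```

>>> {"fn": "play_rows", "kwargs": {
  "plan": [
    [0, 0, 0, -0.003, 0],
    [0, 0, 0, -0.003, 0],
    [0, 0, 0, -0.003, 0],
    [0, 0, 0, -0.0015, 0],
    [0, 0, 0, 0, 0],
    [0, 0, 0, 0, 0]
  ]
}}

```text
time: 9.05
eef_pos: [0.5221, -0.2002, 0.076]
ee_rot: [[0.968, 0.251, 0.001], [0.251, -0.968, -0.001], [0.001, 0.001, -1.0]]
ft_force: [-1.7, 2.1, 11.6]
width: 0.001
```

>>> {"fn": "play_rows", "kwargs": {
  "plan": [
    [0, 0, 0, -0.001, 0],
    [0, 0, 0, 0, 0],
    [0, 0, 0, 0, 0]
  ]
}}

```text
time: 9.43
eef_pos: [0.5222, -0.2002, 0.0759]
ee_rot: [[0.968, 0.251, 0.001], [0.251, -0.968, -0.001], [0.001, 0.001, -1.0]]
ft_force: [-5.5, 1.5, 17.9]
width: 0.0
```

All three keys are done. I'll rise and move over to the tab, opening the fingers and aligning the spin.

>>> {"fn": "play_rows", "kwargs": {
  "plan": [
    [0, 0, 0, 0.015, 0],
    [0, 0, 0, 0.04, 0],
    [0, 0, 0, 0.045, 0],
    [0, 0, 0.02, 0.045, 0],
    [0, -0.006, 0.04, 0.035, 0],
    [0.06, -0.006, 0.04, 0, -0.03],
    [0.06, -0.006, 0.045, 0, -0.03],
    [0.06, -0.006, 0.045, 0, -0.03],
    [0.06, -0.006, 0.045, 0, -0.03],
    [0.06, -0.006, 0.045, 0, -0.03],
    [0.06, -0.006, 0.045, 0, -0.03],
    [0.06, -0.006, 0.04, 0, -0.038]
  ]
}}

```text
time: 10.92
eef_pos: [0.473, 0.1663, 0.2538]
ee_rot: [[0.999, 0.035, -0.0], [0.035, -0.999, -0.0], [-0.0, 0.0, -1.0]]
ft_force: [0.4, 0.6, -0.9]
width: 0.702
```

>>> {"fn": "play_rows", "kwargs": {
  "plan": [
    [0.06, -0.0055, 0.03, 0, 0],
    [0.06, -0.003, 0.012, 0, 0],
    [0.06, 0, 0, 0, 0],
    [0.06, 0, 0, 0, 0]
  ]
}}

```text
time: 11.42
eef_pos: [0.4656, 0.2053, 0.2536]
ee_rot: [[0.999, 0.034, -0.0], [0.034, -0.999, -0.001], [-0.0, 0.001, -1.0]]
ft_force: [-0.4, 0.0, 0.0]
width: 0.702
```

Run:
```python
from h import *
s=sense();print(s["eef_pos"],s["width"],s["ft_force"],s["ee_rot"][0])
d=get_image("top"); cv2.imwrite("pics/t2.png",d["frame"])
e=get_image("side"); cv2.imwrite("pics/s2.png",e["frame"])
```

```text
[0.46556867 0.20530148 0.25364127] 0.702168899834051 [-0.44668263  0.02254092  0.04220372] [ 9.99432411e-01  3.36871724e-02 -1.76229277e-04]
```

View pics/t2.png

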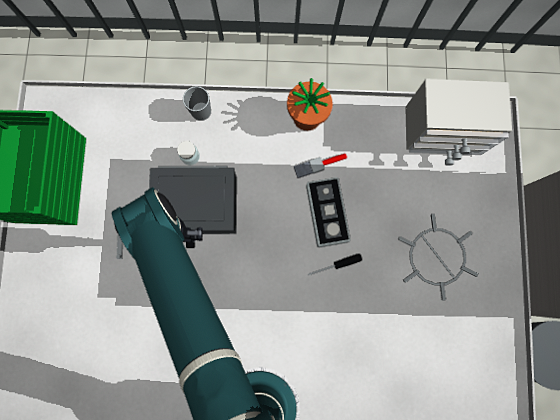

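View pics/s2.png

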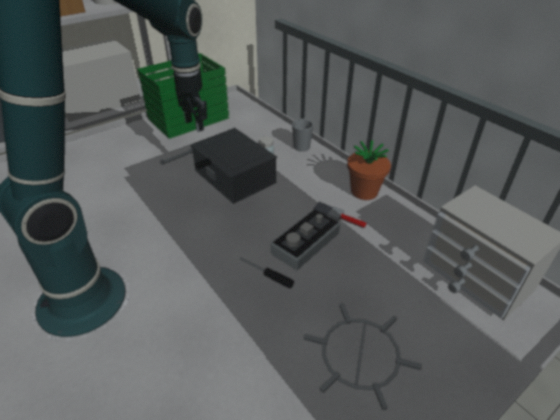

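Fingers are open above the tab, the keys are back up and the bystanders haven't moved. I'll descend partway and check.

>>> {"fn": "play_rows", "kwargs": {
  "plan": [
    [0.06, 0, 0.001, -0.03, 0],
    [0.06, 0, 0, -0.04, 0],
    [0.06, 0, 0, -0.025, 0],
    [0.06, 0, 0, -0.01, 0],
    [0.06, 0, 0, 0, 0],
    [0.06, 0, 0, 0, 0]
  ]
}}

```text
time: 12.28
eef_pos: [0.4659, 0.2081, 0.1499]
ee_rot: [[0.999, 0.035, 0.002], [0.035, -0.999, 0.001], [0.002, -0.001, -1.0]]
ft_force: [-1.0, 0.0, -0.2]
width: 0.697
```

Run:
```python
from h import *
s=sense();print(s["eef_pos"],s["width"],s["ft_force"])
d=get_image("top"); zoom(d["frame"],140,160,250,260,6,"pics/t3.png")
e=get_image("side"); zoom(e["frame"],150,80,290,210,5,"pics/s3.png")
print(w2pix(e,[[.4693,.2066,.112],[.4503,.206,.112]]))
```

```text
[0.46594813 0.20813543 0.14986406] 0.6974411671551194 [-1.00548327  0.04284368 -0.22616484]
[[200.43804813 162.76023746]
 [195.20457048 164.90347269]]
```

View pics/s3.png

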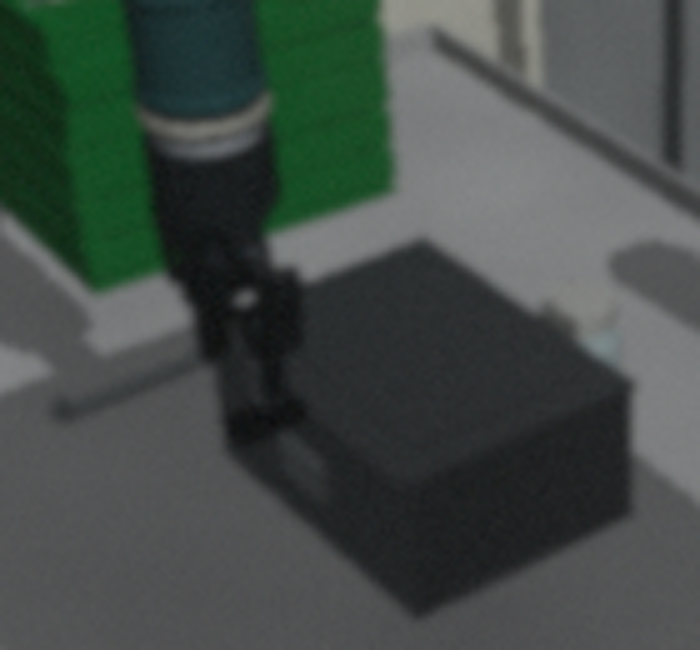

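View pics/t3.png

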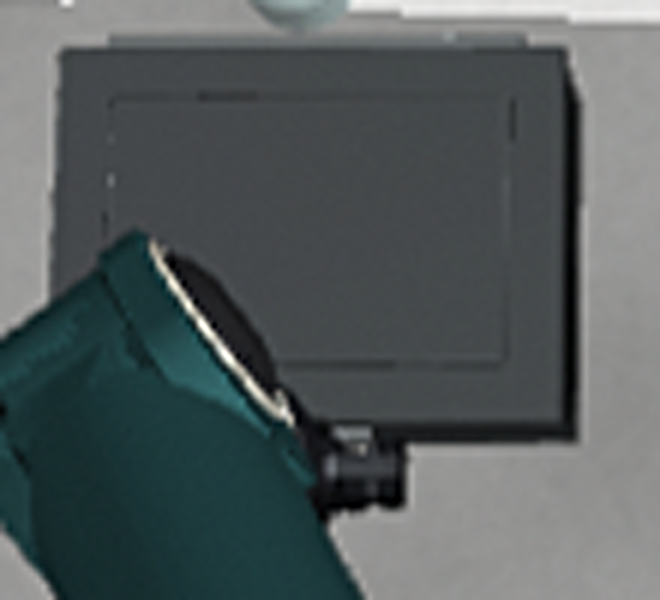

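The tab appears at side crop (250,415), i.e. px (200,163), against a predicted (200,163). I'll descend around it and close.

>>> {"fn": "play_rows", "kwargs": {
  "plan": [
    [0.06, 0, -0.001, -0.02, 0],
    [0.06, 0, 0, -0.02, 0],
    [0.06, 0, 0, -0.009, 0],
    [0.06, 0, 0, -0.003, 0],
    [0.06, 0, 0, 0, 0],
    [0.06, 0, 0, 0, 0]
  ]
}}

```text
time: 13.12
eef_pos: [0.4656, 0.2071, 0.0974]
ee_rot: [[0.999, 0.036, 0.001], [0.036, -0.999, 0.0], [0.001, -0.0, -1.0]]
ft_force: [0.5, -0.3, -0.6]
width: 0.703
```

>>> {"fn": "play_rows", "kwargs": {
  "plan": [
    [0.04, 0, 0, 0, 0],
    [0.03, 0, 0, 0, 0],
    [0.015, 0, 0, 0, 0],
    [0.01, 0, 0, 0, 0],
    [0.01, 0, 0, 0, 0],
    [0.01, 0, 0, 0, 0]
  ]
}}

```text
time: 13.88
eef_pos: [0.4653, 0.208, 0.0972]
ee_rot: [[0.999, 0.036, 0.001], [0.036, -0.999, 0.001], [0.001, -0.001, -1.0]]
ft_force: [-1.8, 4.2, 5.7]
width: 0.272
```

Run:
```python
from h import *
s=sense();print(s["eef_pos"],s["width"]*.0854,s["ft_force"],s["torque"])
e=get_image("side"); zoom(e["frame"],150,80,290,210,5,"pics/s4.png")
```

```text
[0.46526748 0.2079836  0.09724106] 0.02318721737433909 [-1.77474152  4.18238792  5.72602575] [0.91959555 0.41905464 0.08175276]
```

View pics/s4.png

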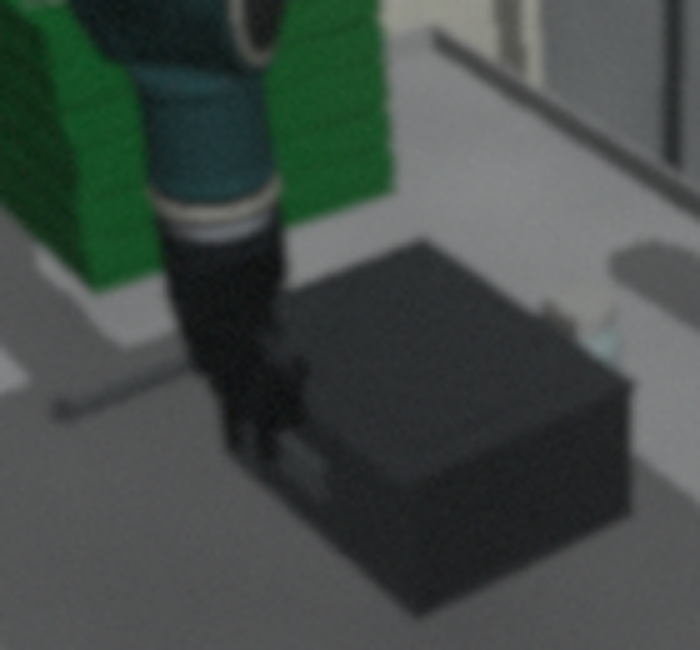

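Gripped at 23 mm. Next I'll work out the arc increments.

Run:
```python
import numpy as np
a,h=.217,.005
t=np.radians(np.arange(0,46,2.5))
x=-a*np.cos(t)+h*np.sin(t);z=a*np.sin(t)+h*np.cos(t)
for A,dx,dz in zip(np.degrees(t[1:]),np.diff(x),np.diff(z)):print(A,[round(v,4) for v in(dx*.9994,dx*.036,dz)])
print(x[-1]-x[0],z[-1]-z[0])
```

```text
2.5 [np.float64(0.0004), np.float64(0.0), np.float64(0.0095)]
5.0 [np.float64(0.0008), np.float64(0.0), np.float64(0.0094)]
7.499999999999999 [np.float64(0.0012), np.float64(0.0), np.float64(0.0094)]
10.0 [np.float64(0.0017), np.float64(0.0001), np.float64(0.0093)]
12.5 [np.float64(0.0021), np.float64(0.0001), np.float64(0.0092)]
14.999999999999998 [np.float64(0.0025), np.float64(0.0001), np.float64(0.0091)]
17.5 [np.float64(0.0029), np.float64(0.0001), np.float64(0.009)]
20.0 [np.float64(0.0032), np.float64(0.0001), np.float64(0.0089)]
22.5 [np.float64(0.0036), np.float64(0.0001), np.float64(0.0087)]
25.0 [np.float64(0.004), np.float64(0.0001), np.float64(0.0086)]
27.5 [np.float64(0.0044), np.float64(0.0002), np.float64(0.0084)]
29.999999999999996 [np.float64(0.0047), np.float64(0.0002), np.float64(0.0082)]
32.5 [np.float64(0.0051), np.float64(0.0002), np.float64(0.008)]
35.0 [np.float64(0.0054), np.float64(0.0002), np.float64(0.0078)]
37.5 [np.float64(0.0058), np.float64(0.0002), np.float64(0.0075)]
40.0 [np.float64(0.0061), np.float64(0.0002), np.float64(0.0072)]
42.5 [np.float64(0.0064), np.float64(0.0002), np.float64(0.007)]
45.0 [np.float64(0.0067), np.float64(0.0002), np.float64(0.0067)]
0.0670933623884519 0.15197770542341352
```

>>> {"fn": "play_rows", "kwargs": {
  "plan": [
    [0.01, 0.0001, 0, 0.002, 0],
    [0.01, 0.0003, 0, 0.004, 0],
    [0.01, 0.0003, 0, 0.0035, 0],
    [0.01, 0, 0, 0, 0]
  ]
}}

```text
time: 14.42
eef_pos: [0.4656, 0.208, 0.1057]
ee_rot: [[0.999, 0.036, -0.0], [0.036, -0.999, 0.002], [-0.0, -0.002, -1.0]]
ft_force: [1.5, 6.9, -5.5]
width: 0.269
```

>>> {"fn": "play_rows", "kwargs": {
  "plan": [
    [0.01, 0.0008, 0.0005, 0.0094, 0],
    [0.01, 0.0012, 0.0005, 0.0094, 0],
    [0.01, 0.0017, 0.0001, 0.0093, 0],
    [0.01, 0.0021, 0.0001, 0.0092, 0],
    [0.01, 0.0025, 0.0001, 0.0091, 0],
    [0.01, 0.0029, 0.0001, 0.009, 0],
    [0.01, 0.0032, 0.0001, 0.0089, 0],
    [0.01, 0, 0, 0, 0]
  ]
}}

```text
time: 15.42
eef_pos: [0.4794, 0.2085, 0.1705]
ee_rot: [[0.999, 0.035, -0.002], [0.035, -0.999, -0.0], [-0.002, -0.0, -1.0]]
ft_force: [-2.4, 4.7, -3.5]
width: 0.273
```

Run:
```python
from h import *
s=sense();print(s["eef_pos"],s["width"]*.0854,s["ft_force"],s["torque"])
e=get_image("side"); zoom(e["frame"],150,60,290,190,5,"pics/s5.png")
```

```text
[0.47943602 0.20852065 0.17045024] 0.023291564267232782 [-2.37936371  4.71698465 -3.53497304] [ 1.03136903  0.69267284 -0.12004441]
```

View pics/s5.png

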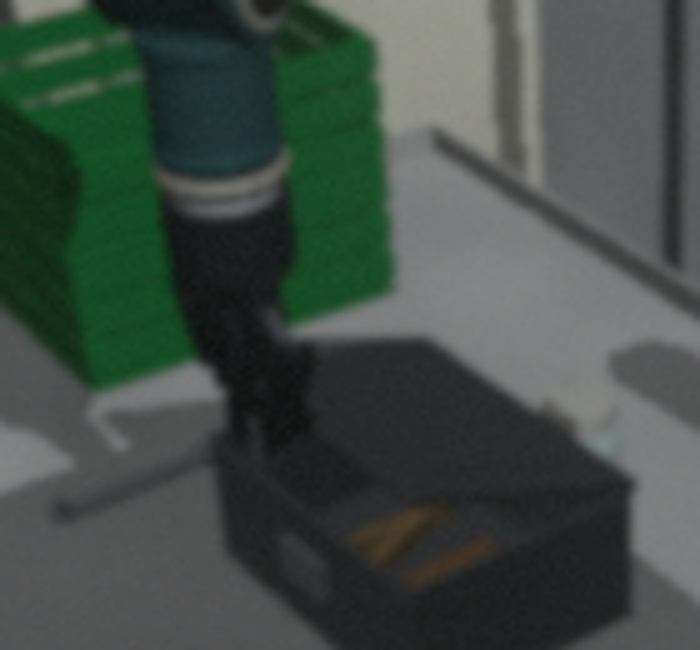

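The lid is rising smoothly with low forces. I'll continue to 45°, slowing at the end.

>>> {"fn": "play_rows", "kwargs": {
  "plan": [
    [0.01, 0.0036, 0.0002, 0.0087, 0],
    [0.01, 0.004, 0.0002, 0.0086, 0],
    [0.01, 0.0044, 0.0002, 0.0084, 0],
    [0.01, 0.0047, 0.0002, 0.0082, 0],
    [0.01, 0.0051, 0.0002, 0.008, 0],
    [0.01, 0.0054, 0.0002, 0.0078, 0],
    [0.01, 0.0058, 0.0002, 0.0075, 0],
    [0.01, 0.0061, 0.0002, 0.0072, 0],
    [0.01, 0.0032, 0.0001, 0.0035, 0],
    [0.01, 0.0032, 0.0001, 0.0035, 0],
    [0.01, 0, 0, 0, 0],
    [0.01, 0, 0, 0, 0]
  ]
}}

```text
time: 16.98
eef_pos: [0.5246, 0.2101, 0.2416]
ee_rot: [[0.999, 0.036, -0.003], [0.036, -0.999, -0.001], [-0.003, 0.001, -1.0]]
ft_force: [-4.0, 4.2, -2.2]
width: 0.269
```

Run:
```python
from h import *
s=sense();print(s["eef_pos"],s["width"]*.0854,s["ft_force"],s["torque"])
e=get_image("side"); zoom(e["frame"],150,40,290,190,4,"pics/s6.png")
d=get_image("top"); zoom(d["frame"],130,130,250,260,4,"pics/t6.png")
hx=np.array([.6822,.2142]);ex=np.array([.99936,.0358]);ey=np.array([-.0358,.99936])
for deg in (40,42.5,45,47.5):
    t=np.radians(deg);L=[]
    for sx,sy in((-.183,-.122),(-.183,.122),(.001,-.122)):
        x=sx*np.cos(t)+.01*np.sin(t);z=-sx*np.sin(t)+.01*np.cos(t)
        L.append([*(hx+x*ex+sy*ey),.1+z])
    print(deg,"side crop4",((w2pix(e,L)-[150,40])*4+1.5).round(1).tolist(),"top crop4",((w2pix(d,L)-[130,130])*4+1.5).round(1).tolist())
```

```text
[0.52456621 0.21014858 0.24161041] 0.02296021385181472 [-4.00350162  4.23560694 -2.24818407] [0.79510296 1.15156313 0.05235045]
40 side crop4 [[366.1, 399.1], [193.5, 277.4], [515.6, 467.0]] top crop4 [[400.8, 304.5], [22.7, 306.3], [419.4, 142.3]]
42.5 side crop4 [[371.9, 389.8], [198.6, 269.0], [515.9, 467.2]] top crop4 [[400.0, 294.3], [20.4, 296.1], [419.4, 142.1]]
45 side crop4 [[378.0, 380.7], [204.0, 260.9], [516.1, 467.4]] top crop4 [[399.3, 283.8], [18.2, 285.6], [419.5, 141.8]]
47.5 side crop4 [[384.5, 371.8], [209.7, 252.9], [516.4, 467.7]] top crop4 [[398.6, 272.9], [16.1, 274.7], [419.5, 141.6]]
```

View pics/s6.png

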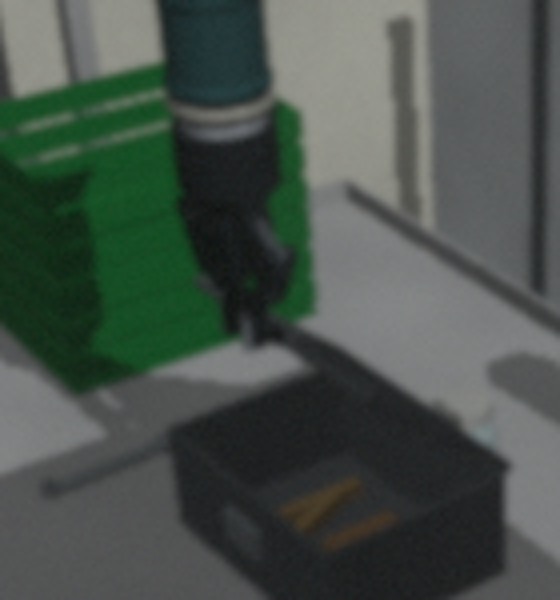

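View pics/t6.png

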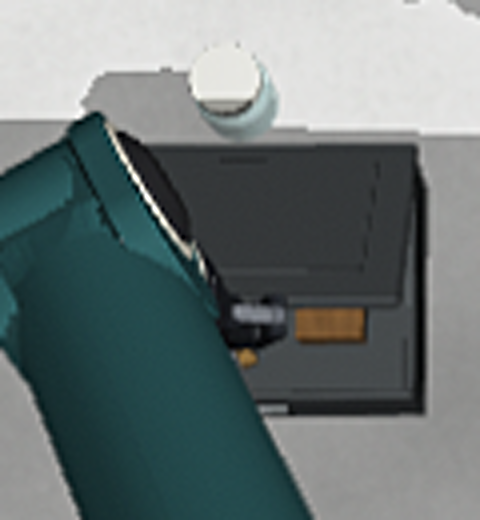

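```bash
cat > ang.py <<'E'
from h import *
import sys
d=get_image("top"); im=d["frame"]
hx=np.array([.6822,.2142]);ex=np.array([.99936,.0358]);ey=np.array([-.0358,.99936])
c=cv2.resize(im[180:220,190:240],None,fx=14,fy=14,interpolation=cv2.INTER_CUBIC)
c=cv2.convertScaleAbs(c,alpha=1.8)
for deg,col in ((42,(0,255,0)),(45,(0,0,255))):
    t=np.radians(deg)
    for lz in (.01,.0):
        L=[]
        for sy in(-.122,-.08):
            sx=-.183;x=sx*np.cos(t)+lz*np.sin(t);z=-sx*np.sin(t)+lz*np.cos(t)
            L.append([*(hx+x*ex+sy*ey),.1+z])
        p=((w2pix(d,L)-[190,180])*14+6.5).astype(int)
        print(deg,lz,p.tolist())
        cv2.line(c,tuple(map(int,p[0])),tuple(map(int,p[1])),col,1)
cv2.imwrite(sys.argv[1],c)
s=sense();print(s["time"],s["eef_pos"],s["ft_force"])
E
python3 ang.py pics/a1.png
```

```text
42 0.01 [[561, 338], [333, 339]]
42 0.0 [[565, 381], [338, 382]]
45 0.01 [[558, 294], [329, 295]]
45 0.0 [[562, 339], [333, 340]]
17.125 [0.52459677 0.21011722 0.24160919] [-3.71512886  4.00840272 -1.93588721]
```

View pics/a1.png

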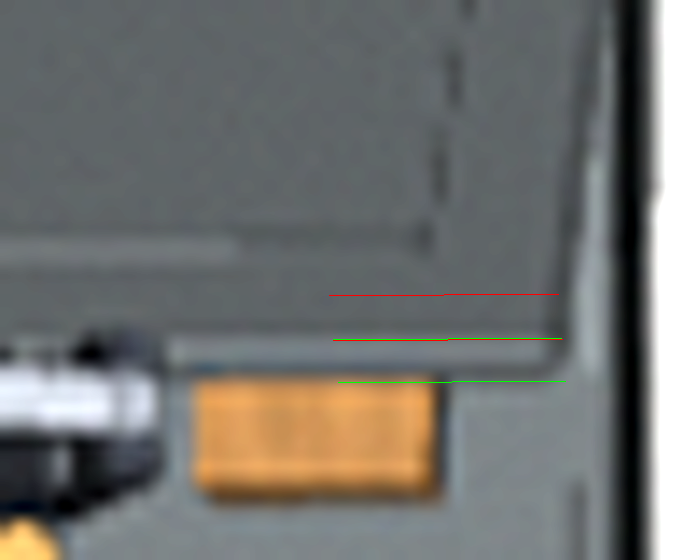

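The lid edges sit between the 42° and 45° overlays, at about 42.4°. The TCP chord gives 42.2°, so I'll go about 2.7° further.

>>> {"fn": "play_rows", "kwargs": {
  "plan": [
    [0.01, 0.0024, 0.0001, 0.0025, 0],
    [0.01, 0.0024, 0.0001, 0.0025, 0],
    [0.01, 0.0024, 0.0001, 0.0024, 0],
    [0.01, 0, 0, 0, 0],
    [0.01, 0, 0, 0, 0],
    [0.01, 0, 0, 0, 0]
  ]
}}

```text
time: 17.88
eef_pos: [0.5319, 0.2104, 0.249]
ee_rot: [[0.999, 0.036, -0.002], [0.036, -0.999, -0.001], [-0.002, 0.001, -1.0]]
ft_force: [-3.7, 4.7, -1.9]
width: 0.27
```

```bash
python3 ang.py pics/a2.png
```

```text
42 0.01 [[561, 338], [333, 339]]
42 0.0 [[565, 381], [338, 382]]
45 0.01 [[558, 294], [329, 295]]
45 0.0 [[562, 339], [333, 340]]
17.925 [0.53191875 0.21041434 0.24897898] [-3.51147391  3.80669011 -1.89022319]
```

View pics/a2.png

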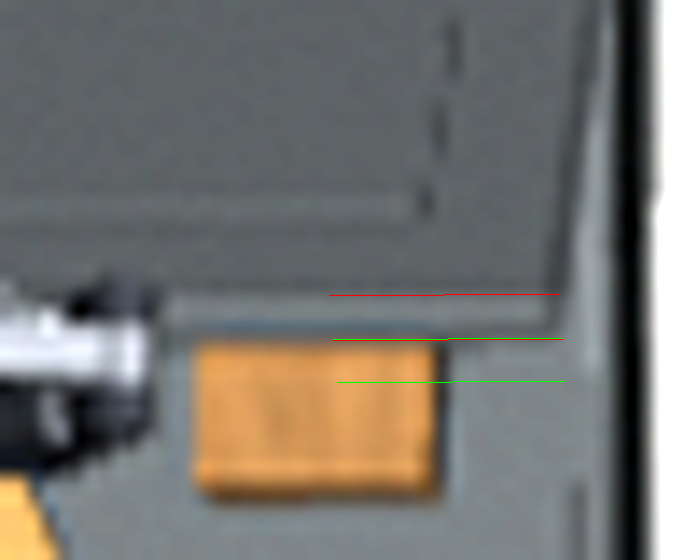

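The lid's edges now match the 45° overlay, at about 45.2°, and the TCP chord gives 44.9°. I'll hold for a second, check that nothing drifts, then hand in.

>>> {"fn": "play_rows", "kwargs": {
  "plan": [
    [0.01, 0, 0, 0, 0],
    [0.01, 0, 0, 0, 0],
    [0.01, 0, 0, 0, 0],
    [0.01, 0, 0, 0, 0],
    [0.01, 0, 0, 0, 0],
    [0.01, 0, 0, 0, 0],
    [0.01, 0, 0, 0, 0],
    [0.01, 0, 0, 0, 0]
  ]
}}

```text
time: 18.92
eef_pos: [0.5319, 0.2104, 0.249]
ee_rot: [[0.999, 0.036, -0.002], [0.036, -0.999, -0.001], [-0.002, 0.001, -1.0]]
ft_force: [-3.3, 3.6, -2.6]
width: 0.272
```

Run:
```python
from h import *
d=get_image("top"); cv2.imwrite("pics/fin.png",d["frame"]);s=sense();print(s["eef_pos"],s["ft_force"],s["width"],abs(s["dq"]).max())
```

```text
[0.53191561 0.21039413 0.24897779] [-3.09416485  3.7912707  -2.0002053 ] 0.26780788617067586 0.12184868905403516
```

View pics/fin.png

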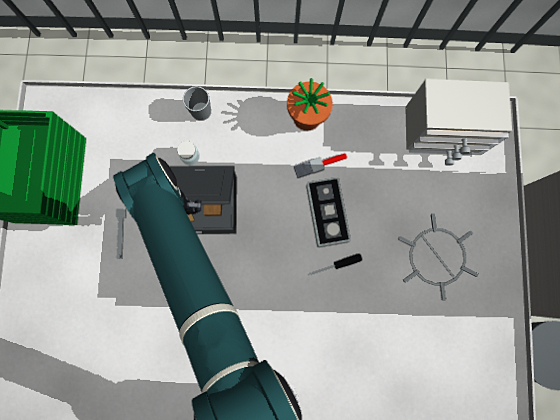

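The lid is steady, and the brush, screwdriver, stay, jar and hoop are where they were at the start.

```bash
python3 -c "
from station import *
print(hand_in())"
```

```text
the job is handed in; nothing more can be done
None
```

The chest is unlocked, and the arm is holding the lid still at about 45° by its tab. I handed it in with the grip still on, about 19 s into the 72 s allowed.

- **Keys:** I pressed square, then small round, then large round. Each one stopped at about 6 mm of travel while the force kept rising to 11–18 N, and I let each spring back before the next.
- **Lid angle:** The overlay on the top camera's picture gives about 45.2°, and the arm's own path gives 44.9°. It first settled near 42.3°, so I raised it about 2.7° more. It never went noticeably past 45°.
- **Holding:** Over the last second of holding, the gripper did not drift. The grip stayed at 23 mm on the tab and the forces at about 5 N.
- **Other things:** In the last picture the brush, screwdriver, stay, jar and hoop are where they started.

None of the last checks failed or disagreed. `hand_in` gave no verdict.

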